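# Load the socket selector from the storage block

## Task

The nutrunner's socket selector on the assembly bench is empty: move the row of four sockets from the wooden storage block into it, re-ordered to the selector's own row, so that each stands upright on the floor of the nest of its sleeve's colour. Set the sockets down, do not drop them, and do not shove or knock over the oil bottle and the screwdriver lying nearby.

Things in the scene. Friction and masses are not known exactly. Their poses are not given: they have to be found in the camera images.
- socket_red: loose upright socket with red sleeve, 240 g, 85 mm tall; sleeve 31 mm in diameter from 9 to 77 mm up, steel nose 24 mm wide above. Origin: centre of its underside; z up its axis, yaw means nothing. Starts in the fixed wooden block (66 x 320 mm, 34 mm high): four holes 39 mm wide, 12 mm deep, in a straight row 75 mm apart, bottoms 18 mm above the bench
- socket_yellow: loose upright socket with yellow sleeve, 240 g, 85 mm tall; sleeve 31 mm in diameter from 9 to 77 mm up, steel nose 24 mm wide above. Origin: centre of its underside; z up its axis, yaw means nothing. Starts in the fixed wooden block (66 x 320 mm, 34 mm high): four holes 39 mm wide, 12 mm deep, in a straight row 75 mm apart, bottoms 18 mm above the bench
- socket_green: loose upright socket with green sleeve, 240 g, 85 mm tall; sleeve 31 mm in diameter from 9 to 77 mm up, steel nose 24 mm wide above. Origin: centre of its underside; z up its axis, yaw means nothing. Starts in the fixed wooden block (66 x 320 mm, 34 mm high): four holes 39 mm wide, 12 mm deep, in a straight row 75 mm apart, bottoms 18 mm above the bench
- socket_blue: loose upright socket with blue sleeve, 240 g, 85 mm tall; sleeve 31 mm in diameter from 9 to 77 mm up, steel nose 24 mm wide above. Origin: centre of its underside; z up its axis, yaw means nothing. Starts in the fixed wooden block (66 x 320 mm, 34 mm high): four holes 39 mm wide, 12 mm deep, in a straight row 75 mm apart, bottoms 18 mm above the bench
- nest_red: fixed red cup (floor and collar red), one of the selector's four nests in a straight row 75 mm apart; 50 mm inside, 62 mm outside diameter, 18 mm deep. Origin: centre of its floor, 38 mm above the bench (rim at 56 mm); z up, y along the row, x across it. Selector housing: fixed, grey, 84 x 322 mm, 38 mm high, with a lower sloping lamp strip 20 mm wide along its +x side
- nest_yellow: fixed yellow cup (floor and collar yellow), one of the selector's four nests in a straight row 75 mm apart; 50 mm inside, 62 mm outside diameter, 18 mm deep. Origin: centre of its floor, 38 mm above the bench (rim at 56 mm); z up, y along the row, x across it. Selector housing: fixed, grey, 84 x 322 mm, 38 mm high, with a lower sloping lamp strip 20 mm wide along its +x side
- nest_green: fixed green cup (floor and collar green), one of the selector's four nests in a straight row 75 mm apart; 50 mm inside, 62 mm outside diameter, 18 mm deep. Origin: centre of its floor, 38 mm above the bench (rim at 56 mm); z up, y along the row, x across it. Selector housing: fixed, grey, 84 x 322 mm, 38 mm high, with a lower sloping lamp strip 20 mm wide along its +x side
- nest_blue: fixed blue cup (floor and collar blue), one of the selector's four nests in a straight row 75 mm apart; 50 mm inside, 62 mm outside diameter, 18 mm deep. Origin: centre of its floor, 38 mm above the bench (rim at 56 mm); z up, y along the row, x across it. Selector housing: fixed, grey, 84 x 322 mm, 38 mm high, with a lower sloping lamp strip 20 mm wide along its +x side
- oil_bottle: bystander: loose white oil bottle with black cap and paper label, 48 mm in diameter, 110 mm tall, standing beyond the racks; origin at the centre of its underside, z up
- screwdriver: bystander: loose screwdriver with black handle, 200 mm long, lying on the bench beyond the racks; origin under its middle, x along it from handle to tip

How it is judged (in metres and radians):
At the end, for the whole second after the job is handed in: Each socket stands upright (0.15 rad) in the nest of its own colour, within 12 mm of its centre and less than 6 mm above its floor, released and at rest (below 0.02 m/s); oil bottle and screwdriver within 30 mm of where they started, the bottle standing (horizontal distance between socket_red and nest_red below 0.012 m and z of socket_red in the frame of nest_red below 0.006 m and angle between each of socket_red, socket_yellow, socket_green, socket_blue's own z axis and vertical below 0.15 rad and linear speed of each of socket_red, socket_yellow, socket_green, socket_blue below 0.02 m/s and contact force between the fingers and socket_red below 0.1 N and horizontal distance between socket_yellow and nest_yellow below 0.012 m and z of socket_yellow in the frame of nest_yellow below 0.006 m and contact force between the fingers and socket_yellow below 0.1 N and horizontal distance between socket_green and nest_green below 0.012 m and z of socket_green in the frame of nest_green below 0.006 m and contact force between the fingers and socket_green below 0.1 N and horizontal distance between socket_blue and nest_blue below 0.012 m and z of socket_blue in the frame of nest_blue below 0.006 m and contact force between the fingers and socket_blue below 0.1 N and distance of each of oil_bottle, screwdriver from where it was at the start of the episode below 0.03 m and angle between oil_bottle's own z axis and vertical below 0.3 rad); the robot touches nothing.
It fails at once if the oil bottle or the screwdriver is pushed more than 30 mm, or the bottle knocked over (distance of any of oil_bottle, screwdriver from where it was at the start of the episode above 0.03 m or angle between oil_bottle's own z axis and vertical above 0.3 rad).
It fails at once if a socket is dropped or thrown: it moves faster than 0.7 m/s (a fall of about 25 mm) while the fingers do not touch it ((linear speed of socket_red above 0.7 m/s and contact force between the fingers and socket_red below 0.05 N) or (linear speed of socket_yellow above 0.7 m/s and contact force between the fingers and socket_yellow below 0.05 N) or (linear speed of socket_green above 0.7 m/s and contact force between the fingers and socket_green below 0.05 N) or (linear speed of socket_blue above 0.7 m/s and contact force between the fingers and socket_blue below 0.05 N)).
It also fails if it takes over 102 s, if anything falls off the work surface, if the arm or the gripper's body presses on something with over 40 N, if the wrist force passes 120 N, or if a joint passes its speed limit or range.

## Robot

A 6-joint arm with a two-finger parallel gripper is mounted at the origin on the work surface. World frame = base frame: x ahead of the robot, y to its left, z up, the work surface at z = 0. Lengths are in mm, angles in rad, forces in N, time in s.
With the tool pointing down it reaches from about 300 to 850 mm from the base axis. Payload 5.4 kg.
Tool frame: the origin (TCP) lies midway between the tips of the shut fingers; the grasp point (between the pads) lies 19 mm behind it; z points along the fingers, y is the line along which they close (so a half turn about z gives the same grasp; the last joint's range is limited). The gripper opens to 85 mm and grips with 20 to 120 N. Pads are 22 mm wide; open, the fingers measure 114 mm over their backs; the gripper's body (76 mm by 85 mm) begins 54 mm behind the grasp point. The pads swing forward as they close: fully open they stand 13 mm farther back than shut.
Start: joints at [-1.317, 0.158, 1.597, -0, 1.386, -0.21], TCP at [257.201, -514.251, 231.299] pointing down, gripper open.
Joint ranges: [-2.91, 2.91], [-0.94, 2.29], [0.18, 2.7], [-1.29, 4.43], [0.17, 2.64], [-3, 3]. Speed limits (rad/s): [2.57, 2.57, 3.14, 3.14, 3.14, 3.14].

## Interface

Orientations are given as a unit quaternion [x, y, z, w].
In Python, from plant import robot gives the robot as it stands.
- The arm moves only by the tool apply_moves, never from a script. Its arguments are lists of equal length, an entry for each row: "travel": the shift along the tool's x, y, z in cm, a list of three; "spin": the turn about the tool's z in rad. In form: {"travel": [[tx, ty, tz], ...], "spin": [spin, ...]}. A call has 1 to 5 rows; each row shifts and turns the commanded pose from where the row before left it, along the tool's axes as they then stand; what a row does not reach is not made up. A row lasts 1/8 s, in which the tool goes at most 62.5 mm and 10.7 degrees, less where a joint would pass 70% of its speed; a pose out of reach is approached as far as the arm can. A call is refused whole if a number of a shift passes 6.25 or a number of a turn 0.188, either way. A call with a gripper value outside its range is refused whole. "grip" is the finger opening in cm, from 0 to 8.54, set as the call begins (left out, the last holds). The fingers move at their own pace and stop on an object; "squeeze" is the grip in N (left out, the last holds). Time passes only in rows, so rows that do not move let the fingers close. It gives the time, the measured TCP pose, the force, the opening and the grip force at its end, in the units of the state.
- robot.get_state(): the state, without advancing time (a new reading comes with each control period).
- robot.read_camera(name): name is "side" or "top"; returns a dict with "pixels" (420x560x3 uint8, blue, green, red), "camera_matrix" (3x3 intrinsics, pixels), "R" (3x3) and "t" (3): a world point X has camera coordinates R X + t. Camera axes: x right, y down, z forward; pixel columns grow to the right and rows downward; lengths in mm; the calibration is good to about 2 mm. A picture is of the moment at which its call begins. There is no depth.
- robot.finish_job(): hands the job in; it is judged then, once.
Trained networks look in a picture, given as the dict that the camera call returned (one of the last four; its "shot" number tells which), for a name from the list of things; names that differ only in an ending like _2 or _b are one class to them, and where a whole thing is asked for, a point or a joint stands for the part that bears it (a point fixed in the world has none). Each returns a list of dicts, best first, with "score" (0 to 1); they miss things now and then, are a little off and sometimes report something else, mostly with a low value. They report only what shows in the picture. A call takes as long as a camera call.
- robot.recognise(name, picture): "point" ([row, column] in pixels, amid what is visible of it).
- robot.silhouettes(name, picture): "pixels" (420x560 bool, what is visible of it) and "point" ([row, column] in pixels, amid what is visible of it).
- robot.mark_of(name, picture): "point" ([row, column] in pixels: a listed point, or the origin of a listed thing).
The state is a dict: "time_s": time; "joint_positions": joint angles; "qvel": joint speeds; "effort": joint torques, N m; "eef_pos": TCP position; "tool_rot": TCP orientation; "contact_force": force on the tool from outside, world axes, zero at the start; "moment": the same for the moment, N m; "grip_width": opening from 0.0 (shut) to 1.0 (fully open); "grasp_force": force on a finger pad.
Only numpy, scipy, OpenCV 4.12 (cv2) and the standard library are available. Lean on these libraries where they do the work, as an engineer would, in place of code of your own. Each camera call takes 0.05 s, during which the arm holds its last target. There are 200 camera calls.

## Working session

There is one attempt and no reset: what is moved stays moved. The work goes in short steps, Python scripts to look and compute and a tool call to move; the robot and the scene stay as the last step left them, time stands still between calls to the robot, and variables do not carry over. Pictures are saved under pics/ and viewed, at most 14 in all, crops included, and the job is handed in when it is done.

Besides the shell and the picture viewer there is one more tool, called after "Emit:" as name([rows], argument=value, ...), one row to a line, values as JSON. apply_moves: Moves the arm, as the interface text tells. Its arguments: {"type":"object","properties":{"travel":{"type":"array"},"spin":{"type":"array"},"grip":{"type":"number"},"squeeze":{"type":"number"}},"required":["travel","spin"]}

```bash
mkdir -p pics; ls; python3 - <<'E'
from plant import robot
import cv2,numpy as np
s=robot.get_state();print({k:np.round(v,3) for k,v in s.items()})
a=robot.read_camera("side");b=robot.read_camera("top")
for p in(a,b):print(np.round(p["camera_matrix"],1).tolist(),np.round(p["R"],3).tolist(),np.round(p["t"],1))
cv2.imwrite("pics/side0.png",a["pixels"]);cv2.imwrite("pics/top0.png",b["pixels"])
for n in["socket_","nest_"]:
  for c in"red yellow green blue".split():
    for q in(a,b):
      r=robot.mark_of(n+c,q);print(n+c,[(np.round(x["point"],1).tolist(),round(x["score"],2)) for x in r[:2]])
E
```

```text
pics
{'time_s': np.float64(0.0), 'joint_positions': array([-1.317,  0.159,  1.598,  0.   ,  1.386, -0.21 ]), 'qvel': array([ 0.002, -0.   ,  0.001, -0.   ,  0.001,  0.001]), 'effort': array([ 1.0000e-03, -3.9600e+01, -3.3143e+01, -0.0000e+00,  8.0000e-03,
       -0.0000e+00]), 'eef_pos': array([ 257.053, -513.653,  230.295]), 'tool_rot': array([ 0.973,  0.23 , -0.   , -0.001]), 'contact_force': array([-0.25 ,  0.061,  0.044]), 'moment': array([ 0.001, -0.003,  0.002]), 'grasp_force': np.float64(0.0), 'grip_width': np.float64(1.001)}
[[406.9, 0.0, 285.5], [0.0, 406.9, 208.1], [0.0, 0.0, 1.0]] [[-0.919, -0.395, -0.007], [-0.2, 0.481, -0.853], [0.34, -0.783, -0.521]] [602.7 180.2 745.2]
[[418.1, 0.0, 277.2], [0.0, 418.1, 203.5], [0.0, 0.0, 1.0]] [[-0.018, -0.999, 0.028], [-0.992, 0.015, -0.128], [0.127, -0.03, -0.991]] [  6.3 654.4 858.9]
socket_red [([320.9, 298.9], 0.63)]
socket_red [([273.9, 150.1], 0.71)]
socket_yellow [([268.4, 308.7], 0.94)]
socket_yellow [([256.8, 217.7], 0.65), ([167.5, 202.6], 0.5)]
socket_green [([354.3, 298.4], 0.88), ([170.2, 375.0], 0.46)]
socket_green [([284.3, 117.2], 0.66)]
socket_blue [([287.3, 305.6], 0.87)]
socket_blue [([266.5, 181.9], 0.74)]
nest_red [([200.1, 375.1], 0.81)]
nest_red [([289.6, 345.4], 0.63), ([163.4, 344.0], 0.35)]
nest_yellow [([160.9, 376.5], 0.69)]
nest_yellow [([264.2, 447.1], 0.8)]
nest_green [([173.2, 375.6], 0.74), ([288.1, 304.2], 0.74)]
nest_green [([268.2, 414.6], 0.7)]
nest_blue [([185.7, 378.4], 0.88)]
nest_blue [([272.7, 148.8], 0.69), ([283.2, 382.1], 0.6)]
```

View pics/side0.png

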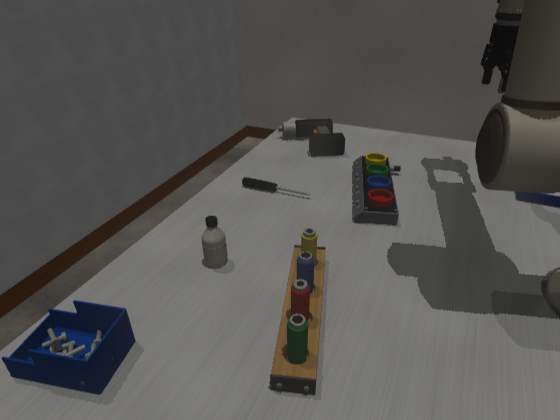

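View pics/top0.png

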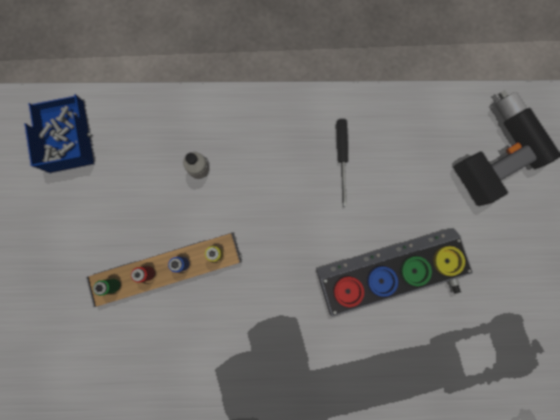

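The side view shows the sockets, near to far, as green (297,340), red (300,300), blue (305,272) and yellow (309,245). The selector is at the right, with nests red (380,196), blue (378,182), green (377,170) and yellow (376,159). The top view agrees: sockets from left to right are G, R, B, Y, nests R, B, G, Y. The bottle is at (196,165) and the screwdriver at (342,160), both beyond the rows.

```bash
cat > h.py <<'E'
from plant import robot
import cv2,numpy as np
from scipy.optimize import least_squares
def proj(p,X):
    return cv2.projectPoints(np.asarray(X,float).reshape(-1,1,3),cv2.Rodrigues(np.asarray(p["R"]))[0],np.asarray(p["t"],float),np.asarray(p["camera_matrix"]),None)[0][:,0]
def tri(pa,pb,ua,ub):
    return least_squares(lambda X:np.r_[proj(pa,X)[0]-ua,proj(pb,X)[0]-ub],[400,0,50])
def row(pa,pb,A,B,zf=None):
    k=np.arange(4)-1.5
    P=lambda v:np.c_[v[0]+75*k*np.cos(v[3]),v[1]+75*k*np.sin(v[3]),np.full(4,v[2])]
    r=least_squares(lambda v:np.r_[(proj(pa,P(v))-A).ravel(),(proj(pb,P(v))-B).ravel()],[450,0,30,-1.4],loss="soft_l1")
    return r.x,P(r.x),r.fun.reshape(2,4,2)
E
python3 - <<'E'
from h import *
a=robot.read_camera("side");b=robot.read_camera("top")
def best(n,p,near):
    r=robot.silhouettes(n,p); r=[x for x in r if np.hypot(*(np.array(x["point"])[::-1]-near))<25]
    m=[x for x in robot.mark_of(n,p) if np.hypot(*(np.array(x["point"])[::-1]-near))<30]
    f=lambda q:np.array(q[0]["point"])[::-1] if q else None
    return f(m),(r[0]["pixels"] if r else None)
S=dict(green=[(297,345),(110,285)],red=[(300,308),(147,273)],blue=[(305,278),(180,264)],yellow=[(309,255),(214,254)])
N=dict(red=[(380,198),(347,291)],blue=[(378,184),(382,281)],green=[(376,171),(416,270)],yellow=[(376,160),(450,261)])
for n,D in(("socket_",S),("nest_",N)):
    A=[];B=[]
    for c,(na,nb) in D.items():
        ma,sa=best(n+c,a,na);mb,sb=best(n+c,b,nb);A.append(ma);B.append(mb)
        t=tri(a,b,ma,mb) if ma is not None and mb is not None else None
        out=[]
        for s in(sa,sb):
            if s is None: out.append(None);continue
            y,x=np.nonzero(s);out.append([x.min(),x.max(),y.min(),y.max(),round(x.mean(),1),round(y.mean(),1)])
        print(n+c,ma,mb,t and np.round(t.x,1),t and round(t.cost,1),*[None if o is None else list(map(float,o)) for o in out])
    v,P,r=row(a,b,np.array(A),np.array(B));print(np.round(v,3));print(np.round(P,1).tolist());print(np.round(r,1).tolist())
for n in("oil_bottle","screwdriver"):
    q=[robot.mark_of(n,p) for p in(a,b)];print(n,[[x["point"] for x in y[:1]] for y in q])
    print(np.round(tri(a,b,q[0][0]["point"][::-1],q[1][0]["point"][::-1]).x,1))
E
```

```text
socket_green [298.  355.3] [115.8 283.9] [488.6 341.5  20.8] 0.2 [288.0, 307.0, 315.0, 364.0, 297.3, 339.4] None
socket_red [296.2 319.8] [152.  271.5] [517.7 268.8  14.9] 2.5 [291.0, 309.0, 280.0, 320.0, 300.1, 298.4] [131.0, 155.0, 266.0, 282.0, 143.1, 273.9]
socket_blue [305.5 286.5] [183.2 265.2] [528.4 198.7  28.8] 0.8 [297.0, 314.0, 252.0, 292.0, 305.7, 268.5] [169.0, 189.0, 257.0, 271.0, 178.7, 264.1]
socket_yellow [306.6 264.7] [215.8 255.1] [550.1 130.7  22.1] 2.6 [301.0, 316.0, 229.0, 257.0, 308.9, 241.6] [206.0, 222.0, 247.0, 260.0, 214.2, 253.7]
[520.516 234.507  20.884 -32.705]
[[489.3, 342.6, 20.9], [510.1, 270.5, 20.9], [530.9, 198.5, 20.9], [551.8, 126.4, 20.9]]
[[[-1.0, 0.3], [5.1, -0.4], [-0.5, 2.8], [1.5, -0.9]], [[-0.3, 0.2], [-2.2, 2.0], [0.5, -2.1], [1.5, -2.4]]]
nest_red [377.  201.8] [347.5 287.6] [ 473.3 -151.1   33.2] 0.1 [367.0, 392.0, 189.0, 207.0, 379.6, 198.0] [333.0, 362.0, 277.0, 306.0, 348.0, 291.1]
nest_blue [373.  187.5] [382.8 279.3] [ 493.4 -227.5   30.9] 7.1 [365.0, 390.0, 176.0, 190.0, 377.6, 183.1] [367.0, 397.0, 266.0, 296.0, 382.3, 281.0]
nest_green [375.  171.3] [413.5 270. ] [ 509.  -290.3   46.8] 0.7 [366.0, 388.0, 164.0, 176.0, 376.9, 170.0] [402.0, 430.0, 256.0, 285.0, 415.8, 270.3]
nest_yellow [373.7 162.4] [446.9 262.9] [ 524.5 -366.3   38.2] 4.4 [366.0, 386.0, 153.0, 164.0, 375.9, 158.6] [433.0, 464.0, 246.0, 276.0, 448.7, 261.0]
[ 499.535 -259.47    35.514   -1.335]
[[473.2, -150.1, 35.5], [490.8, -223.0, 35.5], [508.3, -295.9, 35.5], [525.8, -368.9, 35.5]]
[[[0.3, -0.6], [3.7, -0.6], [1.2, 2.9], [2.0, 0.4]], [[-0.3, -0.2], [-2.0, -0.9], [0.6, -0.6], [0.2, -2.4]]]
oil_bottle [[[261.4, 217.6]], [[170.1, 203.0]]]
[742.2 163.   -5.6]
screwdriver [[[193.9, 274.5]], [[264.6, 183.0]]]
[562.7 176.7 202.5]
```

```bash
cat >> h.py <<'E'
HUE=dict(red=(0,8),yellow=(25,10),green=(65,20),blue=(117,15))
def mask(p,c,near,rad):
    h=cv2.cvtColor(cv2.GaussianBlur(cv2.resize(p["pixels"],None,fx=4,fy=4,interpolation=cv2.INTER_CUBIC),(5,5),0),cv2.COLOR_BGR2HSV).astype(int)
    d=np.abs((h[...,0]-HUE[c][0]+90)%180-90)
    m=((d<=HUE[c][1])&(h[...,1]>110)&(h[...,2]>35)).astype(np.uint8)
    w=np.zeros_like(m);cv2.circle(w,(int(near[0]*4),int(near[1]*4)),rad*4,1,-1);m&=w
    n,l,st,_=cv2.connectedComponentsWithStats(m)
    if n<2:return None
    s=st[1+np.argmax(st[1:,4])]
    return np.array([s[0],s[0]+s[2],s[1],s[1]+s[3]])/4-0.375
def rings(P,r,zs):
    t=np.linspace(0,2*np.pi,73)[:-1]
    return np.vstack([np.c_[P[0]+r*np.cos(t),P[1]+r*np.sin(t),np.full(72,P[2]+z)] for z in zs])
def bbox(p,X):
    u=proj(p,X);return np.array([u[:,0].min(),u[:,0].max(),u[:,1].min(),u[:,1].max()])
def fit(ps,ms,r,zs,x0):
    """ms: bboxes per view"""
    f=lambda v:np.concatenate([bbox(p,rings(v,r,zs))-m for p,m in zip(ps,ms) if m is not None])
    return least_squares(f,x0,loss="soft_l1",diff_step=1e-4)
E
python3 - <<'E'
from h import *
a=robot.read_camera("side");b=robot.read_camera("top")
S=dict(green=[(297,340),(110,285),(489,342)],red=[(300,302),(145,273),(510,270)],blue=[(305,272),(180,264),(531,198)],yellow=[(309,247),(214,254),(552,126)])
N=dict(red=[(380,198),(347,291),(473,-150)],blue=[(378,184),(382,281),(491,-223)],green=[(376,171),(416,270),(508,-296)],yellow=[(376,160),(450,261),(526,-369)])
for n,D,r,zs,z0,rad in(("S",S,15.5,(16,77),20,34),("N",N,31,(0,18),36,20)):
    for c,(na,nb,x0) in D.items():
        ms=[mask(a,c,na,rad),mask(b,c,nb,rad)]
        q=fit([a,b],ms,r,zs,[*x0,z0])
        print(n,c,np.round(q.x,1),np.round(q.fun,1),*[m.tolist() for m in ms])
E
```

```text
S green [490.7 338.    5.7] [ 0.2  0.3 -1.6 29.2 -4.6 13.3 -4.6  0.1] [286.875, 307.625, 319.125, 331.875] [103.375, 111.625, 280.625, 293.125]
S red [512.1 271.9  15.2] [ 0.3  0.5 -1.3  2.4 -1.1  0.8 -0.5 -0.5] [290.625, 309.625, 283.125, 319.875] [132.375, 154.375, 265.875, 282.375]
S blue [531.2 197.1  11.6] [-0.   0.9 -1.5 27.  -8.1  6.2 -1.6  0.1] [296.875, 313.625, 256.375, 264.875] [178.125, 184.875, 257.125, 271.125]
S yellow [527.4 169.3  42.1] [ 15.3  -2.3   1.6 -10.    1.1 -35.2  21.8  -2.9] [289.125, 324.625, 231.875, 280.375] [179.875, 237.125, 235.375, 276.375]
N red [ 466.8 -150.6   38.8] [ 0.2  0.7 -0.1  0.1 -0.1 -0.  -0.1 -0.7] [367.125, 393.375, 188.125, 206.875] [333.375, 364.375, 275.875, 307.375]
N blue [ 486.9 -222.4   42.4] [ 0.   0.6 -1.2  1.5 -0.7  0.6 -0.3 -0.3] [366.375, 390.875, 174.625, 189.125] [367.625, 398.125, 265.875, 296.375]
N green [ 506.5 -294.8   41.9] [ 0.   0.9 -1.4  3.4 -1.6  1.3 -0.5 -0.2] [365.625, 388.375, 163.125, 174.125] [401.875, 431.125, 256.125, 285.875]
N yellow [ 526.6 -366.6   42.1] [ 0.4  0.3 -1.3  1.2 -0.4  0.3  0.3 -1.1] [364.375, 386.875, 152.375, 164.375] [433.375, 465.375, 245.125, 276.375]
```

```bash
python3 - <<'E'
from h import *
a=robot.read_camera("side");b=robot.read_camera("top")
S=dict(green=[(297,340),(110,285),(489,342)],red=[(300,302),(145,273),(510,270)],blue=[(305,272),(180,264),(531,198)],yellow=[(309,247),(214,254),(552,126)])
N=dict(red=[(380,198),(347,291),(473,-150)],blue=[(378,184),(382,281),(491,-223)],green=[(376,171),(416,270),(508,-296)],yellow=[(376,160),(450,261),(526,-369)])
def sil(n,p,near):
    r=[x for x in robot.silhouettes(n,p) if np.hypot(*(np.array(x["point"])[::-1]-near))<22]
    if not r:return None
    y,x=np.nonzero(r[0]["pixels"]);return np.array([x.min()-.5,x.max()+.5,y.min()-.5,y.max()+.5])
mod=lambda v:np.vstack([rings(v,15.5,(16,77)),rings(v,12,(85,))])
for c,(na,nb,x0) in S.items():
    ms=[sil("socket_"+c,a,na),sil("socket_"+c,b,nb)]
    def f(v):
        o=[]
        for p,m,i in((a,ms[0],0),(b,ms[1],1)):
            if m is None:continue
            d=bbox(p,mod(v))-m
            if i==0 :d=d[:3]
            o.append(d)
        return np.concatenate(o)
    q=least_squares(f,[*x0,20],loss="soft_l1",diff_step=1e-4)
    q2=least_squares(lambda v:f([*v,18]),x0,loss="soft_l1",diff_step=1e-4)
    print(c,np.round(q.x,1),np.round(q2.x,1),np.round(q2.fun,1),[m is not None for m in ms])
k=np.arange(4)-1.5
P=lambda v:[(v[0]+75*i*np.cos(v[3]),v[1]+75*i*np.sin(v[3]),v[2]) for i in k]
M=[(mask(a,c,na,20),mask(b,c,nb,20)) for c,(na,nb,_) in N.items()]
def g(v):
    return np.concatenate([np.r_[(bbox(a,rings(p,31,(0,18)))-m[0])[:3],bbox(b,rings(p,31,(0,18)))-m[1]] for p,m in zip(P(v),M)])
for z in(None,38):
    q=least_squares((lambda v:g(v)) if z is None else (lambda v:g([v[0],v[1],z,v[3]])),[497,-259,38,-1.33],loss="soft_l1",diff_step=1e-4)
    print(np.round(q.x,3),q.cost,np.round(P(q.x),1).tolist())
E
```

```text
green [488.5 339.2  26.1] [488.  342.3] [ 0.6 -0.6 -0.9  0.8] [False, True]
red [512.5 273.1  16.2] [512.4 273.1] [-0.1  0.2 -0.8 -0.3 -0.2 -0.2  0.3] [True, True]
blue [531.4 199.4  15.5] [531.1 200.4] [-0.2  0.6 -0.7 -1.9  0.5 -1.9  0.9] [True, True]
yellow [550.7 128.3  15.3] [550.5 128.9] [ 0.1  0.7 -0.9 -1.5  0.3 -1.4  0.3] [True, True]
[ 496.485 -259.676   37.774   -1.302] 3.795327942904515 [[466.6, -151.2, 37.8], [486.5, -223.5, 37.8], [506.4, -295.8, 37.8], [526.3, -368.1, 37.8]]
[ 496.487 -259.577   38.      -1.302] 3.8032343769235806 [[466.6, -151.1, 38.0], [486.5, -223.4, 38.0], [506.4, -295.7, 38.0], [526.3, -368.0, 38.0]]
```

Measured heights match the text: nest floors came out at 37.8 mm (38 stated) and socket bottoms at about 16 mm (18 stated). Next I turn the tool so the fingers close across the row, with its x axis at about 1.84 rad.

Emit:
apply_moves([
  [0,0,0],
  [0,0,0],
  [0,0,0],
  [0,0,0],
  [0,0,0],
], spin=[-0.172,-0.172,-0.172,-0.172,-0.172], grip=8.0, squeeze=50)

```text
time_s: 4.03
eef_pos: [257.2, -514.3, 231.3]
tool_rot: [0.787, 0.617, -0.0, 0.0]
contact_force: [0.3, 0.3, 0.0]
grip_width: 0.937
grasp_force: 0.0
```

Emit:
apply_moves([
  [0,0,0],
  [0,0,0],
  [0,0,0],
  [0,0,0],
], spin=[-0.172,-0.172,-0.172,0])

```text
time_s: 4.53
eef_pos: [257.2, -514.2, 231.3]
tool_rot: [0.607, 0.795, 0.0, -0.0]
contact_force: [0.1, 0.8, -0.6]
grip_width: 0.936
grasp_force: 0.0
```

Emit:
apply_moves([
  [3.62,3.01,0.54],
  [3.62,3.01,0.54],
  [3.62,3.01,0.54],
  [3.62,3.01,0.54],
  [3.62,3.01,0.54],
], spin=[0,0,0,0,0])

```text
time_s: 5.15
eef_pos: [354.7, -298.4, 204.3]
tool_rot: [0.608, 0.794, -0.0, 0.0]
contact_force: [0.6, 0.2, -0.0]
grip_width: 0.936
grasp_force: 0.0
```

Emit:
apply_moves([
  [3.62,3.01,0.54],
  [3.62,3.01,0.54],
  [3.62,3.01,0.54],
  [3.62,3.01,0.54],
  [3.62,3.01,0.54],
], spin=[0,0,0,0,0])

```text
time_s: 5.78
eef_pos: [451.8, -83.9, 177.4]
tool_rot: [0.607, 0.794, 0.0, 0.0]
contact_force: [0.9, -0.7, -0.3]
grip_width: 0.937
grasp_force: 0.0
```

Emit:
apply_moves([
  [3.62,3.01,0.54],
  [3.62,3.01,0.54],
  [3.62,3.01,0.54],
  [3.62,3.01,0.54],
  [0,0,0],
], spin=[0,0,0,0,0])

```text
time_s: 6.4
eef_pos: [529.0, 88.8, 155.2]
tool_rot: [0.606, 0.796, 0.0, -0.0]
contact_force: [-0.8, -0.6, -0.2]
grip_width: 0.938
grasp_force: 0.0
```

Emit:
apply_moves([
  [3.27,3.13,0],
  [0,0,2.5],
  [0,0,2.5],
  [0,0,2.5],
  [0,0,2.5],
], spin=[0,0,0,0,0])

```text
time_s: 7.02
eef_pos: [550.3, 125.2, 55.2]
tool_rot: [0.607, 0.794, -0.0, 0.0]
contact_force: [-0.3, -1.2, -0.3]
grip_width: 0.934
grasp_force: 0.0
```

Emit:
apply_moves([
  [0,0,0.7],
  [0,0,0],
], spin=[0,0])

```text
time_s: 7.28
eef_pos: [550.2, 125.7, 48.9]
tool_rot: [0.607, 0.795, -0.0, -0.0]
contact_force: [0.5, -0.0, -0.0]
grip_width: 0.934
grasp_force: 0.0
```

```bash
python3 - <<'E'
from h import *
a=robot.read_camera("side");b=robot.read_camera("top")
v=cv2.resize(a["pixels"][190:300,250:370],None,fx=4,fy=4);w=cv2.resize(b["pixels"][200:310,150:270],None,fx=4,fy=4)
cv2.imwrite("pics/g1.png",cv2.resize(np.hstack([v,w]),(800,367)))
E
```

```text
(no output)
```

View pics/g1.png

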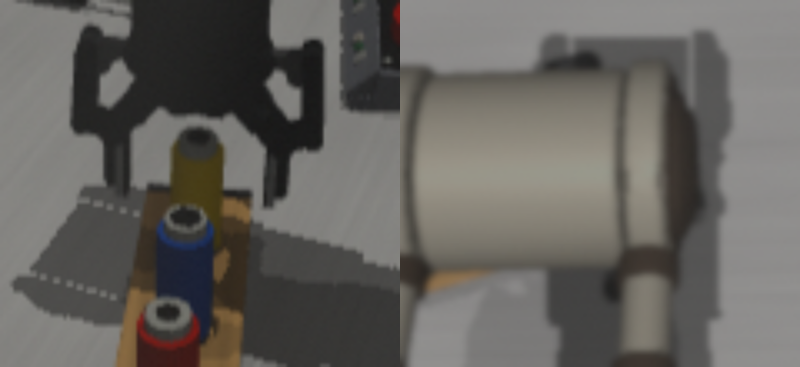

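The open fingers straddle the yellow socket (crop about (197,165)), centred to within a few mm, and the top view is blocked by the arm. I close on it and lift.

Emit:
apply_moves([
  [0.3,0.1,0],
  [0,0,0],
  [0,0,0],
  [0,0,0],
  [0,0,0],
], spin=[0,0,0,0,0], grip=2.0, squeeze=50)

```text
time_s: 8.0
eef_pos: [550.4, 129.4, 49.1]
tool_rot: [0.606, 0.796, -0.0, -0.0]
contact_force: [-3.0, 0.2, 5.4]
grip_width: 0.351
grasp_force: 49.1
```

Emit:
apply_moves([
  [0,0,0],
  [0,0,0],
  [0,0,-1],
  [0,0,-1],
  [0,0,0],
], spin=[0,0,0,0,0])

```text
time_s: 8.62
eef_pos: [551.4, 129.3, 69.9]
tool_rot: [0.606, 0.796, 0.001, 0.001]
contact_force: [-0.3, 0.2, -2.0]
grip_width: 0.35
grasp_force: 49.3
```

Emit:
apply_moves([
  [0,0,-2],
  [0,0,-4],
  [0,0,-4],
  [-2.37,-0.78,0],
  [-4.73,-1.56,0],
], spin=[0,0,0,0,0])

```text
time_s: 9.25
eef_pos: [546.9, 55.0, 169.2]
tool_rot: [0.605, 0.796, 0.001, 0.001]
contact_force: [0.5, 0.3, -3.5]
grip_width: 0.351
grasp_force: 49.7
```

Emit:
apply_moves([
  [-4.73,-1.56,0],
  [-4.73,-1.56,0],
  [-4.73,-1.56,0],
  [-4.73,-1.56,0],
  [-4.73,-1.56,0],
], spin=[0,0,0,0,0])

```text
time_s: 9.88
eef_pos: [533.9, -195.6, 168.4]
tool_rot: [0.606, 0.796, 0.0, -0.0]
contact_force: [0.1, 0.1, -2.5]
grip_width: 0.345
grasp_force: 49.6
```

Emit:
apply_moves([
  [-4.73,-1.56,0],
  [-4.73,-1.56,0],
  [-4.73,-1.56,0],
  [-2.37,-0.78,0],
  [0,0,0],
], spin=[0,0,0,0,0])

```text
time_s: 10.5
eef_pos: [525.0, -370.0, 168.1]
tool_rot: [0.607, 0.795, -0.0, -0.0]
contact_force: [0.5, 0.4, -2.7]
grip_width: 0.353
grasp_force: 49.6
```

Emit:
apply_moves([
  [0.16,0.18,2],
  [0,0,3],
  [0,0,2.5],
  [0,0,1],
  [0,0,0.5],
], spin=[0,0,0,0,0])

```text
time_s: 11.12
eef_pos: [527.0, -365.1, 77.8]
tool_rot: [0.606, 0.796, 0.0, -0.001]
contact_force: [0.7, -0.6, -1.6]
grip_width: 0.352
grasp_force: 49.6
```

Emit:
apply_moves([
  [0,0,0.4],
  [0,0,0.2],
  [0,0,0.1],
  [0,0,0],
], spin=[0,0,0,0])

```text
time_s: 11.62
eef_pos: [527.2, -366.4, 72.0]
tool_rot: [0.606, 0.795, -0.0, 0.0]
contact_force: [-0.1, -0.5, -2.9]
grip_width: 0.355
grasp_force: 49.6
```

```bash
python3 - <<'E'
from h import *
a=robot.read_camera("side")
cv2.imwrite("pics/p1.png",cv2.resize(a["pixels"][90:230,330:430],None,fx=4,fy=4))
E
```

```text
(no output)
```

View pics/p1.png

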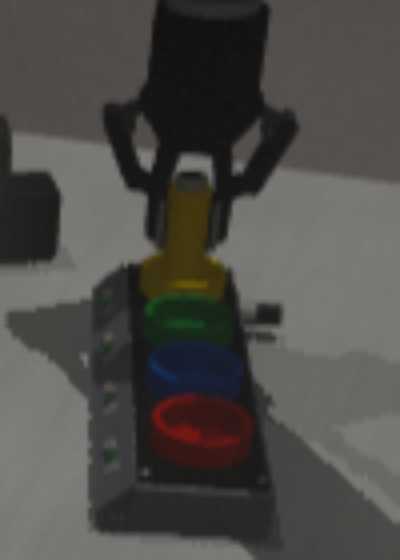

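The yellow socket hangs upright over the middle of the yellow nest (crop about (188,230)), entering its collar. I lower the last 2.5 mm and release.

Emit:
apply_moves([
  [0,0,0.15],
  [0,0,0.1],
  [0,0,0],
], spin=[0,0,0])

```text
time_s: 12.05
eef_pos: [527.1, -366.3, 69.2]
tool_rot: [0.606, 0.796, -0.0, 0.0]
contact_force: [-0.9, 0.3, -2.4]
grip_width: 0.35
grasp_force: 49.8
```

Emit:
apply_moves([
  [0,0,0.1],
  [0,0,0],
], spin=[0,0])

```text
time_s: 12.3
eef_pos: [527.2, -366.4, 69.1]
tool_rot: [0.606, 0.796, -0.0, 0.0]
contact_force: [-2.5, 0.7, 4.7]
grip_width: 0.352
grasp_force: 50.1
```

Emit:
apply_moves([
  [0,0,0],
  [0,0,0],
  [0,0,0],
  [0,0,0],
], spin=[0,0,0,0], grip=7.0)

```text
time_s: 12.8
eef_pos: [527.1, -366.2, 68.1]
tool_rot: [0.606, 0.796, 0.0, 0.0]
contact_force: [-0.0, 1.1, 0.3]
grip_width: 0.82
grasp_force: 0.0
```

Emit:
apply_moves([
  [0,0,-1],
  [0,0,-3],
  [0,0,-3],
  [0,0,-3],
  [0,0,0],
], spin=[0,0,0,0,0])

```text
time_s: 13.42
eef_pos: [528.7, -367.8, 172.4]
tool_rot: [0.606, 0.796, -0.001, 0.004]
contact_force: [-0.3, -0.8, -0.7]
grip_width: 0.822
grasp_force: 0.0
```

```bash
python3 - <<'E'
from h import *
a=robot.read_camera("side")
for n in("socket_yellow",):
    print([(x["point"],x["score"]) for x in robot.mark_of(n,a)])
print(proj(a,[[526.3,-368,38],[527.2,-366.4,38]]))
cv2.imwrite("pics/p2.png",cv2.resize(a["pixels"][90:230,330:430],None,fx=4,fy=4))
E
```

```text
[([165.4, 374.1], 0.52)]
[[375.6003724  162.12389183]
 [375.17391354 162.28883196]]
```

View pics/p2.png

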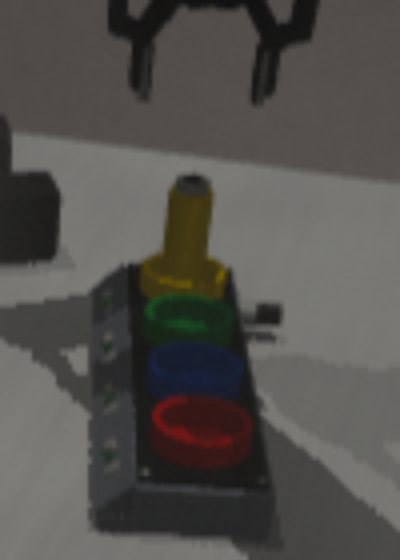

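The yellow socket stands upright in its nest (crop about (190,235)), with the fingers clear above. Next is blue.

Emit:
apply_moves([
  [4.96,1.41,0],
  [4.96,1.41,0],
  [4.96,1.41,0],
  [4.96,1.41,0],
  [4.96,1.41,0],
], spin=[0,0,0,0,0])

```text
time_s: 14.15
eef_pos: [527.9, -106.3, 166.5]
tool_rot: [0.606, 0.795, -0.0, -0.001]
contact_force: [0.7, 0.2, -0.1]
grip_width: 0.819
grasp_force: 0.0
```

Emit:
apply_moves([
  [4.96,1.41,0],
  [4.96,1.41,0],
  [4.96,1.41,0],
  [4.96,1.41,0],
  [4.96,1.41,0],
], spin=[0,0,0,0,0])

```text
time_s: 14.78
eef_pos: [529.9, 151.0, 166.6]
tool_rot: [0.606, 0.796, -0.001, -0.001]
contact_force: [-1.0, -0.6, -0.2]
grip_width: 0.824
grasp_force: 0.0
```

Emit:
apply_moves([
  [4.96,1.41,0],
  [0,0,0],
  [0,0,0],
], spin=[0,0,0])

```text
time_s: 15.15
eef_pos: [530.8, 200.6, 166.9]
tool_rot: [0.606, 0.796, -0.001, -0.001]
contact_force: [0.3, 0.3, -0.4]
grip_width: 0.819
grasp_force: 0.0
```

Emit:
apply_moves([
  [0,0,3],
  [0,0,3],
  [0,0,3],
  [0,0,2],
  [0,0,0.8],
], spin=[0,0,0,0,0])

```text
time_s: 15.78
eef_pos: [530.5, 199.4, 48.4]
tool_rot: [0.607, 0.795, -0.001, -0.001]
contact_force: [-0.4, -0.1, -0.8]
grip_width: 0.817
grasp_force: 0.0
```

Emit:
apply_moves([
  [0,0,0],
  [0,0,0],
], spin=[0,0])

```text
time_s: 16.02
eef_pos: [532.5, 200.8, 51.3]
tool_rot: [0.606, 0.795, 0.001, 0.001]
contact_force: [-0.3, -0.5, 0.5]
grip_width: 0.821
grasp_force: 0.0
```

Emit:
apply_moves([
  [0,0,0],
  [0,0,0],
  [0,0,0],
  [0,0,0],
  [0,0,0],
], spin=[0,0,0,0,0], grip=2.0)

```text
time_s: 16.65
eef_pos: [531.5, 201.0, 50.8]
tool_rot: [0.606, 0.796, -0.0, -0.0]
contact_force: [-3.3, -1.0, 6.2]
grip_width: 0.353
grasp_force: 49.2
```

Emit:
apply_moves([
  [0,0,0],
  [0,0,-1],
  [0,0,-1],
  [0,0,0],
], spin=[0,0,0,0])

```text
time_s: 17.15
eef_pos: [532.6, 201.2, 71.5]
tool_rot: [0.606, 0.796, 0.001, 0.001]
contact_force: [-0.1, -0.2, -2.3]
grip_width: 0.35
grasp_force: 49.5
```

Emit:
apply_moves([
  [0,0,-2],
  [0,0,-4],
  [0,0,-4],
  [-2.2,-0.87,0],
  [-4.41,-1.75,0],
], spin=[0,0,0,0,0])

```text
time_s: 17.77
eef_pos: [524.1, 130.5, 170.8]
tool_rot: [0.605, 0.796, 0.001, 0.001]
contact_force: [0.6, -0.8, -3.4]
grip_width: 0.35
grasp_force: 50.0
```

Emit:
apply_moves([
  [-4.41,-1.75,0],
  [-4.41,-1.75,0],
  [-4.41,-1.75,0],
  [-4.41,-1.75,0],
  [-4.41,-1.75,0],
], spin=[0,0,0,0,0])

```text
time_s: 18.4
eef_pos: [497.7, -107.0, 170.1]
tool_rot: [0.606, 0.796, 0.0, 0.0]
contact_force: [0.5, 0.3, -1.6]
grip_width: 0.35
grasp_force: 50.0
```

Emit:
apply_moves([
  [-4.41,-1.75,0],
  [-4.41,-1.75,0],
  [-2.21,-0.88,0],
  [0,0,0],
  [0,0,0],
], spin=[0,0,0,0,0])

```text
time_s: 19.02
eef_pos: [485.1, -222.7, 169.9]
tool_rot: [0.606, 0.796, 0.0, -0.0]
contact_force: [0.1, 0.1, -2.1]
grip_width: 0.352
grasp_force: 49.9
```

Emit:
apply_moves([
  [-0.1,0.12,2],
  [0,0,3],
  [0,0,2.5],
  [0,0,1.2],
  [0,0,0.7],
], spin=[0,0,0,0,0])

```text
time_s: 19.65
eef_pos: [486.9, -223.5, 76.0]
tool_rot: [0.606, 0.796, 0.0, -0.0]
contact_force: [1.0, -0.3, -1.0]
grip_width: 0.354
grasp_force: 49.9
```

Emit:
apply_moves([
  [0,0,0.2],
  [0,0,0],
  [0,0,0],
], spin=[0,0,0])

```text
time_s: 20.02
eef_pos: [487.1, -224.5, 75.0]
tool_rot: [0.606, 0.796, 0.0, 0.001]
contact_force: [0.5, 0.5, -2.2]
grip_width: 0.35
grasp_force: 49.9
```

Emit:
apply_moves([
  [0,0,0.2],
  [0,0,0.15],
  [0,0,0],
  [0,0,0],
], spin=[0,0,0,0])

```text
time_s: 20.52
eef_pos: [486.7, -224.3, 70.9]
tool_rot: [0.606, 0.796, -0.0, 0.0]
contact_force: [-1.1, -0.8, 0.5]
grip_width: 0.348
grasp_force: 50.2
```

Emit:
apply_moves([
  [0,0,0.1],
  [0,0,0],
], spin=[0,0])

```text
time_s: 20.78
eef_pos: [486.8, -224.4, 70.8]
tool_rot: [0.606, 0.796, -0.0, 0.0]
contact_force: [-4.4, 1.8, 7.3]
grip_width: 0.351
grasp_force: 51.0
```

Emit:
apply_moves([
  [0,0,0],
  [0,0,0],
  [0,0,0],
  [0,0,0],
], spin=[0,0,0,0], grip=7.0)

```text
time_s: 21.28
eef_pos: [486.6, -224.1, 69.6]
tool_rot: [0.606, 0.796, 0.0, -0.0]
contact_force: [1.2, -0.7, 0.4]
grip_width: 0.82
grasp_force: 0.0
```

Emit:
apply_moves([
  [0,0,-1],
  [0,0,-3],
  [0,0,-3],
  [0,0,-3],
  [0,0,0],
], spin=[0,0,0,0,0])

```text
time_s: 21.9
eef_pos: [488.5, -225.5, 173.3]
tool_rot: [0.606, 0.796, -0.0, 0.003]
contact_force: [-0.1, -1.1, -0.5]
grip_width: 0.821
grasp_force: 0.0
```

Emit:
apply_moves([
  [4.73,1.57,0],
  [4.73,1.57,0],
  [4.73,1.57,0],
  [4.73,1.57,0],
  [4.73,1.57,0],
], spin=[0,0,0,0,0])

```text
time_s: 22.52
eef_pos: [498.8, 26.4, 168.8]
tool_rot: [0.606, 0.795, -0.0, -0.001]
contact_force: [0.8, 0.7, -0.2]
grip_width: 0.822
grasp_force: 0.0
```

Emit:
apply_moves([
  [4.73,1.57,0],
  [4.73,1.57,0],
  [4.73,1.57,0],
  [4.73,1.57,0],
  [4.73,1.57,0],
], spin=[0,0,0,0,0])

```text
time_s: 23.15
eef_pos: [511.6, 275.1, 168.6]
tool_rot: [0.606, 0.796, -0.001, -0.0]
contact_force: [1.6, -0.8, 0.4]
grip_width: 0.823
grasp_force: 0.0
```

Emit:
apply_moves([
  [0,0,0],
  [0,0,0],
], spin=[0,0])

```text
time_s: 23.4
eef_pos: [511.8, 273.1, 168.8]
tool_rot: [0.606, 0.796, -0.001, -0.0]
contact_force: [0.2, -0.1, -0.7]
grip_width: 0.819
grasp_force: 0.0
```

```bash
python3 - <<'E'
from h import *
a=robot.read_camera("side")
cv2.imwrite("pics/p3.png",cv2.resize(a["pixels"][90:390,230:430],None,fx=2,fy=2))
E
```

```text
(no output)
```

View pics/p3.png

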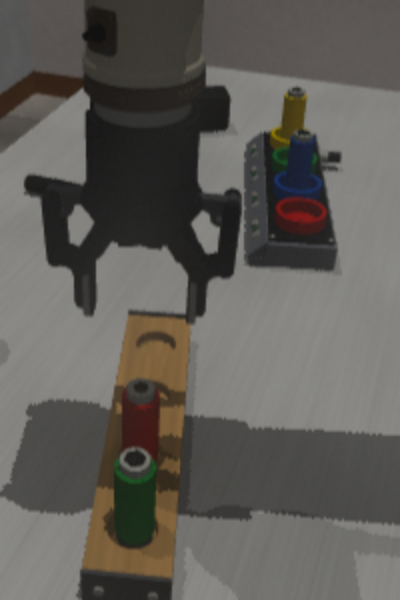

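Blue (crop (300,160)) and yellow stand in their nests, and the gripper is above red (140,415). I descend and grip it.

Emit:
apply_moves([
  [0,0,3],
  [0,0,3],
  [0,0,3],
  [0,0,2],
  [0,0,0.8],
], spin=[0,0,0,0,0])

```text
time_s: 24.08
eef_pos: [511.8, 272.6, 50.5]
tool_rot: [0.606, 0.795, -0.001, -0.001]
contact_force: [-0.2, -0.5, 0.5]
grip_width: 0.817
grasp_force: 0.0
```

Emit:
apply_moves([
  [0,0,0],
  [0,0,0],
], spin=[0,0])

```text
time_s: 24.32
eef_pos: [513.3, 273.8, 53.0]
tool_rot: [0.606, 0.796, 0.001, 0.001]
contact_force: [0.5, 0.5, -0.4]
grip_width: 0.821
grasp_force: 0.0
```

Emit:
apply_moves([
  [0,0,0],
  [0,0,0],
  [0,0,0],
  [0,0,0],
  [0,0,0],
], spin=[0,0,0,0,0], grip=2.0)

```text
time_s: 24.95
eef_pos: [512.3, 273.7, 52.3]
tool_rot: [0.606, 0.796, -0.0, -0.0]
contact_force: [-2.1, -0.6, 5.5]
grip_width: 0.352
grasp_force: 48.9
```

Emit:
apply_moves([
  [0,0,0],
  [0,0,-1],
  [0,0,-1],
  [0,0,0],
], spin=[0,0,0,0])

```text
time_s: 25.45
eef_pos: [513.2, 273.8, 72.9]
tool_rot: [0.606, 0.796, 0.001, 0.001]
contact_force: [-0.3, -0.3, -2.9]
grip_width: 0.35
grasp_force: 49.1
```

Emit:
apply_moves([
  [0,0,-2],
  [0,0,-4],
  [0,0,-4],
  [-2.2,-0.87,0],
  [-4.41,-1.75,0],
], spin=[0,0,0,0,0])

```text
time_s: 26.08
eef_pos: [505.2, 203.2, 173.8]
tool_rot: [0.605, 0.796, 0.001, 0.001]
contact_force: [0.6, -1.0, -3.4]
grip_width: 0.351
grasp_force: 49.6
```

Emit:
apply_moves([
  [-4.41,-1.75,0],
  [-4.41,-1.75,0],
  [-4.41,-1.75,0],
  [-4.41,-1.75,0],
  [-4.41,-1.75,0],
], spin=[0,0,0,0,0])

```text
time_s: 26.7
eef_pos: [478.8, -34.5, 172.9]
tool_rot: [0.606, 0.796, 0.0, 0.001]
contact_force: [1.6, 0.4, -3.7]
grip_width: 0.348
grasp_force: 49.6
```

Emit:
apply_moves([
  [-4.41,-1.75,0],
  [-4.41,-1.75,0],
  [-2.3,-0.78,0],
  [0,0,0],
  [0,0,0],
], spin=[0,0,0,0,0])

```text
time_s: 27.32
eef_pos: [467.2, -150.9, 172.2]
tool_rot: [0.606, 0.796, 0.0, 0.0]
contact_force: [0.1, 0.4, -2.9]
grip_width: 0.35
grasp_force: 49.5
```

Contact is expected at TCP z of about 72.3.

Emit:
apply_moves([
  [0,0,2],
  [0,0,3],
  [0,0,2.5],
  [0,0,1.3],
  [0,0,0.7],
], spin=[0,0,0,0,0])

```text
time_s: 27.95
eef_pos: [467.3, -150.9, 76.5]
tool_rot: [0.605, 0.796, 0.0, -0.0]
contact_force: [0.3, -0.4, -2.9]
grip_width: 0.35
grasp_force: 49.6
```

Emit:
apply_moves([
  [0,0,0.2],
  [0,0,0.1],
  [0,0,0],
  [0,0,0],
], spin=[0,0,0,0])

```text
time_s: 28.45
eef_pos: [467.4, -151.7, 74.1]
tool_rot: [0.606, 0.796, 0.0, 0.0]
contact_force: [0.0, 0.5, -3.5]
grip_width: 0.351
grasp_force: 49.6
```

Emit:
apply_moves([
  [0,0,0.15],
  [0,0,0.05],
  [0,0,0],
  [0,0,0],
], spin=[0,0,0,0])

```text
time_s: 28.95
eef_pos: [467.4, -151.8, 72.2]
tool_rot: [0.606, 0.796, -0.0, 0.0]
contact_force: [-2.5, -0.5, 5.4]
grip_width: 0.355
grasp_force: 50.1
```

Emit:
apply_moves([
  [0,0,0.05],
  [0,0,0],
], spin=[0,0])

```text
time_s: 29.2
eef_pos: [467.5, -151.9, 72.2]
tool_rot: [0.606, 0.796, -0.0, 0.0]
contact_force: [-4.5, 0.9, 9.2]
grip_width: 0.348
grasp_force: 50.6
```

Emit:
apply_moves([
  [0,0,0],
  [0,0,0],
  [0,0,0],
  [0,0,0],
], spin=[0,0,0,0], grip=7.0)

```text
time_s: 29.7
eef_pos: [467.1, -151.4, 71.0]
tool_rot: [0.606, 0.796, 0.0, -0.0]
contact_force: [-0.4, 0.3, 0.2]
grip_width: 0.821
grasp_force: 0.0
```

Emit:
apply_moves([
  [0,0,-1],
  [0,0,-3],
  [0,0,-3],
  [0,0,-3],
  [0,0,0],
], spin=[0,0,0,0,0])

```text
time_s: 30.32
eef_pos: [469.0, -152.6, 174.5]
tool_rot: [0.606, 0.796, 0.0, 0.003]
contact_force: [-0.3, 0.3, 0.7]
grip_width: 0.818
grasp_force: 0.0
```

```bash
python3 - <<'E'
from h import *
a=robot.read_camera("side");b=robot.read_camera("top")
mod=lambda v:np.vstack([rings(v,15.5,(16,77)),rings(v,12,(85,))])
ms=[]
for p,near in((a,(297,340)),(b,(108,286))):
    r=[x for x in robot.silhouettes("socket_green",p) if np.hypot(*(np.array(x["point"])[::-1]-near))<25]
    if r:
        y,x=np.nonzero(r[0]["pixels"]);ms.append((p,np.array([x.min()-.5,x.max()+.5,y.min()-.5,y.max()+.5])))
for z in(18,None):
    q=least_squares(lambda v:np.concatenate([bbox(p,mod([v[0],v[1],z or v[2]]))-m for p,m in ms]),[490,343,18],loss="soft_l1",diff_step=1e-4);print(np.round(q.x,1),np.round(q.fun,1))
cv2.imwrite("pics/p4.png",np.hstack([cv2.resize(a["pixels"][110:230,330:430],(400,480)),cv2.resize(b["pixels"][250:330,70:140],(400,480))]))
E
```

```text
[488.4 344.9  18. ] [ 1.1 -0.5 -0.4 -4.8 -1.8 -0.9 -1.1  1.6]
[488.9 344.6  12. ] [ 1.  -0.8  2.3 -2.4 -0.4  0.2 -1.4  1.1]
```

View pics/p4.png

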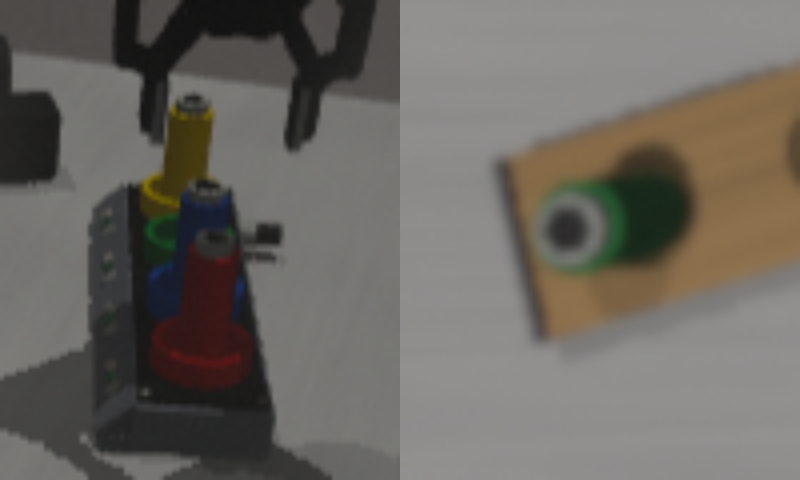

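Red, blue and yellow all stand in their nests (red crop (212,290)). Green stands alone in the block, measured at about (489.5, 344.5), which agrees with the 75 mm row.

Emit:
apply_moves([
  [4.73,1.54,0],
  [4.73,1.54,0],
  [4.73,1.54,0],
  [4.73,1.54,0],
  [4.73,1.54,0],
], spin=[0,0,0,0,0])

```text
time_s: 31.15
eef_pos: [477.6, 98.6, 170.0]
tool_rot: [0.606, 0.795, -0.001, -0.001]
contact_force: [1.0, -0.1, -0.1]
grip_width: 0.819
grasp_force: 0.0
```

Emit:
apply_moves([
  [4.73,1.54,0],
  [4.73,1.54,0],
  [4.73,1.54,0],
  [4.73,1.54,0],
  [4.73,1.54,0],
], spin=[0,0,0,0,0])

```text
time_s: 31.78
eef_pos: [489.0, 346.8, 169.6]
tool_rot: [0.606, 0.796, -0.001, -0.001]
contact_force: [0.2, -1.1, -0.3]
grip_width: 0.821
grasp_force: 0.0
```

Emit:
apply_moves([
  [0,0,0],
  [0,0,0],
], spin=[0,0])

```text
time_s: 32.02
eef_pos: [489.2, 344.7, 169.9]
tool_rot: [0.606, 0.796, -0.001, -0.0]
contact_force: [0.0, 0.3, -0.1]
grip_width: 0.821
grasp_force: 0.0
```

Emit:
apply_moves([
  [0,0,3],
  [0,0,3],
  [0,0,3],
  [0,0,2],
  [0,0,0.9],
], spin=[0,0,0,0,0])

```text
time_s: 32.65
eef_pos: [489.4, 344.3, 50.9]
tool_rot: [0.606, 0.795, -0.001, -0.0]
contact_force: [0.0, -0.3, 0.2]
grip_width: 0.817
grasp_force: 0.0
```

Emit:
apply_moves([
  [0,0,0],
  [0,0,0],
], spin=[0,0])

```text
time_s: 32.9
eef_pos: [490.9, 345.8, 53.5]
tool_rot: [0.606, 0.796, 0.001, 0.001]
contact_force: [-0.4, 0.7, 0.3]
grip_width: 0.822
grasp_force: 0.0
```

Emit:
apply_moves([
  [0,0,0],
  [0,0,0],
  [0,0,0],
  [0,0,0],
  [0,0,0],
], spin=[0,0,0,0,0], grip=2.0)

```text
time_s: 33.52
eef_pos: [489.9, 345.5, 52.8]
tool_rot: [0.606, 0.796, -0.0, -0.0]
contact_force: [-3.5, -0.5, 6.0]
grip_width: 0.353
grasp_force: 49.2
```

Emit:
apply_moves([
  [0,0,0],
  [0,0,-1],
  [0,0,-1],
  [0,0,0],
], spin=[0,0,0,0])

```text
time_s: 34.02
eef_pos: [490.8, 345.8, 73.5]
tool_rot: [0.606, 0.796, 0.001, 0.001]
contact_force: [-0.0, -0.4, -2.0]
grip_width: 0.345
grasp_force: 49.6
```

Emit:
apply_moves([
  [0,0,-2],
  [0,0,-5],
  [0,0,-5],
  [-2.4,-0.6,0],
  [-4.79,-1.2,0],
], spin=[0,0,0,0,0])

```text
time_s: 34.65
eef_pos: [492.2, 271.7, 194.5]
tool_rot: [0.605, 0.796, 0.001, 0.001]
contact_force: [0.3, -1.3, -2.2]
grip_width: 0.349
grasp_force: 50.1
```

Emit:
apply_moves([
  [-4.79,-1.2,0],
  [-4.79,-1.2,0],
  [-4.79,-1.2,0],
  [-4.79,-1.2,0],
  [-4.79,-1.2,0],
], spin=[0,0,0,0,0])

```text
time_s: 35.28
eef_pos: [497.5, 22.9, 193.5]
tool_rot: [0.606, 0.796, 0.0, 0.001]
contact_force: [0.5, -0.3, -1.7]
grip_width: 0.349
grasp_force: 50.1
```

Emit:
apply_moves([
  [-4.79,-1.2,0],
  [-4.79,-1.2,0],
  [-4.79,-1.2,0],
  [-4.79,-1.2,0],
  [-4.79,-1.2,0],
], spin=[0,0,0,0,0])

```text
time_s: 35.9
eef_pos: [503.3, -224.1, 193.5]
tool_rot: [0.606, 0.795, 0.0, 0.001]
contact_force: [1.4, 0.2, -2.6]
grip_width: 0.35
grasp_force: 50.1
```

Emit:
apply_moves([
  [-4.79,-1.2,0],
  [-2.4,-0.6,0],
  [0,0,0],
  [0,0,0],
], spin=[0,0,0,0])

```text
time_s: 36.4
eef_pos: [505.1, -295.2, 192.3]
tool_rot: [0.606, 0.796, 0.0, -0.0]
contact_force: [0.1, -0.1, -2.1]
grip_width: 0.349
grasp_force: 50.0
```

Emit:
apply_moves([
  [-0.08,0.11,2],
  [0,0,3],
  [0,0,3],
  [0,0,2.3],
  [0,0,1],
], spin=[0,0,0,0,0])

```text
time_s: 37.02
eef_pos: [505.1, -294.7, 76.3]
tool_rot: [0.605, 0.796, 0.0, -0.002]
contact_force: [0.2, 0.5, -1.7]
grip_width: 0.354
grasp_force: 50.0
```

Emit:
apply_moves([
  [0,0,0.3],
  [0,0,0.1],
  [0,0,0],
  [0,0,0],
], spin=[0,0,0,0])

```text
time_s: 37.52
eef_pos: [506.7, -297.3, 76.0]
tool_rot: [0.606, 0.796, -0.0, 0.001]
contact_force: [-0.0, 0.1, -2.5]
grip_width: 0.347
grasp_force: 50.0
```

Emit:
apply_moves([
  [0,0,0.15],
  [0,0,0.15],
  [0,0,0],
  [0,0,0],
], spin=[0,0,0,0])

```text
time_s: 38.02
eef_pos: [506.5, -297.1, 72.8]
tool_rot: [0.606, 0.796, -0.0, 0.0]
contact_force: [-2.7, 1.7, 5.3]
grip_width: 0.353
grasp_force: 50.7
```

Emit:
apply_moves([
  [0,0,0.1],
  [0,0,0],
], spin=[0,0])

```text
time_s: 38.28
eef_pos: [506.5, -297.2, 72.8]
tool_rot: [0.606, 0.796, -0.0, 0.0]
contact_force: [-4.6, 3.7, 10.9]
grip_width: 0.349
grasp_force: 51.4
```

Green is seated. I release it, rise well clear, and check.

Emit:
apply_moves([
  [0,0,0],
  [0,0,0],
  [0,0,0],
  [0,0,0],
], spin=[0,0,0,0], grip=7.0)

```text
time_s: 38.78
eef_pos: [506.2, -296.9, 71.0]
tool_rot: [0.606, 0.796, 0.0, -0.0]
contact_force: [-0.6, 0.2, -0.0]
grip_width: 0.819
grasp_force: 0.0
```

Emit:
apply_moves([
  [0,0,-1],
  [0,0,-3],
  [0,0,-4],
  [0,0,-4],
  [0,0,-4],
], spin=[0,0,0,0,0])

```text
time_s: 39.4
eef_pos: [506.3, -296.9, 233.4]
tool_rot: [0.606, 0.796, -0.0, 0.001]
contact_force: [-0.4, -1.0, -0.5]
grip_width: 0.823
grasp_force: 0.0
```

Emit:
apply_moves([
  [5,0,0],
  [5,0,0],
  [5,0,0],
  [5,0,0],
  [5,0,0],
], spin=[0,0,0,0,0])

```text
time_s: 40.02
eef_pos: [439.4, -54.5, 232.0]
tool_rot: [0.606, 0.795, 0.0, 0.001]
contact_force: [0.1, 1.1, -0.7]
grip_width: 0.819
grasp_force: 0.0
```

Emit:
apply_moves([
  [5,0,0],
  [5,0,0],
  [5,0,0],
  [0,0,0],
  [0,0,0],
], spin=[0,0,0,0,0])

```text
time_s: 40.65
eef_pos: [400.3, 88.3, 231.8]
tool_rot: [0.606, 0.796, 0.0, 0.001]
contact_force: [-0.4, -0.8, 0.7]
grip_width: 0.819
grasp_force: 0.0
```

```bash
python3 - <<'E'
from h import *
a=robot.read_camera("side");b=robot.read_camera("top")
cv2.imwrite("pics/p5.png",np.hstack([cv2.resize(a["pixels"][110:230,330:430],(400,480)),cv2.resize(b["pixels"][210:330,310:480],(400,282)).repeat(1,0) if 0 else cv2.copyMakeBorder(cv2.resize(b["pixels"][210:330,310:480],(400,282)),0,198,0,0,0)]))
# expected nose (z=123) centre and collar (z=56) centre in the top view
for c,p in dict(red=(466.6,-151.1),blue=(486.5,-223.4),green=(506.4,-295.7),yellow=(526.3,-368)).items(): print(c,np.round((proj(b,[[*p,123]])[0]-[310,210])*400/170+[400,0]))
print(robot.get_state()["grasp_force"])
E
```

```text
red [510. 198.]
blue [596. 171.]
green [682. 145.]
yellow [767. 119.]
0.0
```

View pics/p5.png

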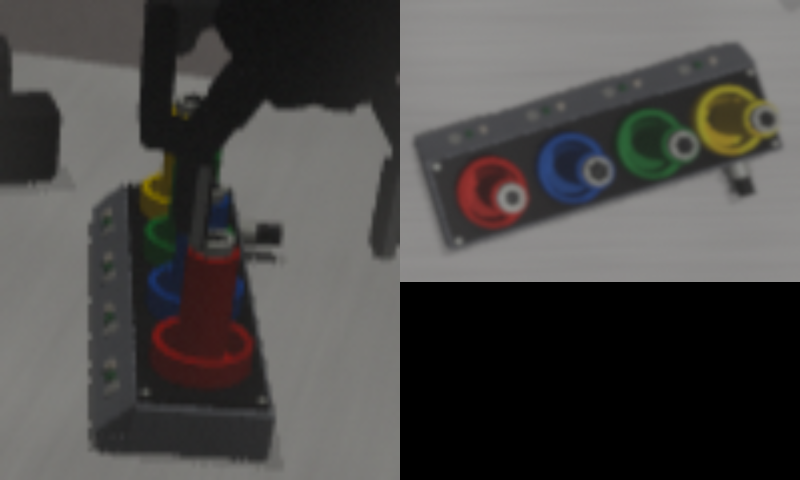

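The top view shows all four sockets in the nests of their own colour. The noses sit at red (512,198), blue (598,171), green (684,145) and yellow (764,119), within about 3 crop pixels (about 2 to 3 mm) of where centred sockets should appear. I hand the job in.

```bash
python3 -c "
from plant import robot
print(robot.finish_job())"
```

```text
the job is handed in; nothing more can be done
None
```

All four sockets were set down upright in the nests of their own colour, within about 3 mm of centre in the last top view; the arm's path stayed away from the oil bottle and screwdriver, and the job is handed in, though no verdict came back.

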